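# Stand a vase blank on the banding wheel and turn it to see that it runs true

## Task

Take the straight-sided vase blank from the sloping wooden rest and stand it upright on its narrow foot in the middle of the banding wheel, with its foot inside the smallest ring, and let go. Then, with the vase standing free and untouched, turn the wheel by a good quarter turn to check that the vase stays upright and centred without wobble; leave it standing there and leave the round-bellied vase in the rest.

Things in the scene. Friction and masses are not known exactly. Their poses are not given: they have to be found in the camera images.
- vase: straight-sided vase blank, pale wood, 155 mm tall, 160 g. Origin at the centre of its foot's underside, z along its axis to the mouth. Foot 32 mm across (0 to 34 mm up), straight body 44 mm across (52 to 92 mm), neck 20 mm across (116 to 140 mm), lip 29 mm; balances 70 mm up. It starts leaning in either bay of the rest, axis 40 degrees above level, mouth up and away from the robot
- vase_body (a point): point on the vase's axis, 72 mm above its foot, in the middle of the straight body
- round_vase: the other vase blank, pale wood, round belly 58 mm across at 64 mm above its foot and a long plain neck, 158 mm tall; it lies in the other bay and stays there. Origin at the centre of its foot's underside, z along its axis
- vase_rest: fixed sloping wooden rest, 180 mm wide, 165 mm deep, 145 mm high. Origin mid underside; x to its high back, y across its two bays, 92 mm apart. Vases lie in shallow notches of two cross bars (14 to 26 and 122 to 134 mm from the foot, all below the vase axis), feet on a ledge; lift straight up. Between the bars the body is free at both sides, the sloping board 34 mm below the axis
- wheel_center (a point): centre of the banding wheel's flat top, 70 mm above the table. The steel top is 200 mm across, with dark turned rings; the smallest ring is 52 mm across. The foot of the wheel is fixed to the table
- wheel_knob (a point): middle of the black finger knob standing on the wheel's top near the rim, 86 mm from the wheel's centre: upright, 17 mm across, grip from 79 to 117 mm above the table, this point at 100 mm. Fixed to the wheel; starts on the side nearer the robot, so keep the gripper clear of the standing vase when taking or pushing it
- wheel (a joint): angle of the wheel, rad, positive anticlockwise from above; it turns freely both ways with a light drag (about 0.04 N m, 0.5 N at the knob) and stays where it is left
- plates_right: fixed bystander: stack of black plates between the rest and the wheel, about 270 mm across and 175 mm high; origin at the middle of its underside. Carry the vase over or round it

How it is judged:
By the outcome, as a careful person would: the job done as asked, in the order asked, and still so for the second after the job is handed in, with the robot touching nothing.
It also fails if it takes over 67 s, if anything falls off the work surface, if the arm or the gripper's body presses on something with over 40 N, if the wrist force passes 120 N, or if a joint passes its speed limit or range.

## Robot

A 6-joint arm with a two-finger parallel gripper is mounted at the origin on a cart in front of the work surface, level with it; the furniture and walls round the work are solid. World frame = base frame: x ahead of the robot, y to its left, z up, the work surface at z = 0. Lengths are in m, angles in degrees, forces in N, time in s.
With the tool pointing down it reaches from about 0.3 to 0.85 m from the base axis. Payload 4.2 kg.
Tool frame: the origin (TCP) lies between the finger pads; the fingertips stand env.finger_overhang ahead of it and the grasp point (between the pads) lies 6 mm ahead of it (env.finger_overhang is the distance from the TCP to the fingertips, in m); z points along the fingers, x is the direction in which the jaws open and shut, and the axes are right-handed (so a half turn about z gives the same grasp; the last joint's range is limited). The gripper opens to 91 mm and grips with 3 to 60 N. Pads are 32 mm wide; open, the fingers measure 118 mm over their backs; the gripper's body (76 mm by 178 mm) begins 60 mm behind the grasp point.
Start: joints at [-73.281, 18.312, 89.639, -0, 72.044, -1.146], TCP at [0.176, -0.547, 0.239] pointing down, gripper open.
Joint ranges: [-177.97, 177.97], [-48.28, 115.42], [12.27, 149.76], [-77.06, 257.06], [2.81, 150.46], [-146.56, 146.56]. Speed limits (degrees/s): [147.25, 147.25, 180, 180, 180, 180].

## Interface

Orientations are given as [roll, pitch, yaw] about the fixed x, y, z axes, in that order (R = Rz(yaw) Ry(pitch) Rx(roll)).
In Python, from station import env, effector, solve_ik, sensors, viewer, job gives the robot as it stands. Calls block until the motion is done:
- env.reach(position, orientation): joint-space move of the TCP to a pose.
- env.move_l(position, rot=None, v=0.15, max_force=None): straight line of the TCP; rot=None keeps the orientation; v is the mean speed in m/s. With max_force (N) it stops when the force on the tool has changed by that much, and returns True; else False.
- env.move_j(angles): joint-space move.
- effector.move_gripper(opening, grasp_force=None): finger opening in m; grasp_force is the grip in N (None keeps the last); returns when the fingers have stopped.
- env.pause(seconds).
- solve_ik(position, orientation): joint angles nearest the present ones, or None.
- sensors.sense(): the state.
- viewer.get_image(name): name is "side" or "top"; returns a dict with "img" (384x512x3 uint8, red, green, blue), "depth" (384x512 float32, m along the optical axis (not along the pixel's ray), 0 where there is no reading), "camera_matrix" (3x3 intrinsics, pixels), "rvec" (rotation vector, rad) and "tvec" (3), from world to camera coordinates, as OpenCV has them. Camera axes: x right, y down, z forward; pixel columns grow to the right and rows downward; lengths in m; the calibration is good to about 2 mm. A picture is of the moment at which its call begins.
A pose or a line that the arm cannot do raises env.IKError and nothing moves.
- job.close_job(): hands the job in, once; it reports no verdict.
The state is a dict: "time_s": time; "joint_positions": joint angles; "joint_vel": joint speeds; "joint_torque": joint torques, N m; "eef_pos": TCP position; "ee_rot": TCP orientation; "contact_force": force on the tool from outside, world axes, zero at the start; "ft_torque": the same for the moment, N m; "width": finger opening in m.
Only numpy, scipy, OpenCV 4.12 (cv2) and the standard library are available. Lean on these libraries where they do the work, as an engineer would, in place of code of your own. Each camera call takes 0.05 s, during which the arm holds its last target.

## Working session

There is one attempt and no reset: what is moved stays moved. The work goes in short steps, each a Python script; the robot and the scene stay as the last script left them, time stands still between calls to the robot, and variables do not carry over. Pictures are saved under pics/ and viewed, and the job is handed in when it is done.

```bash
ls; mkdir -p pics; python3 - <<'E'
from station import env, effector, solve_ik, sensors, viewer, job
import cv2, numpy as np
s=sensors.sense(); print(s['time_s'],s['eef_pos'],s['ee_rot'],s['width'],env.finger_overhang)
for n in("side","top"):
    d=viewer.get_image(n); cv2.imwrite(f"pics/{n}0.png",d['img'][:,:,::-1]); np.savez(f"{n}0.npz",**d)
    R=cv2.Rodrigues(np.array(d['rvec']))[0]; print(n,-R.T@np.array(d['tvec']).ravel(),R[2],d['camera_matrix'][0])
E
```

```text
pics
0.0 [ 0.17625587 -0.54685225  0.23811931] [-1.79999638e+02  1.00003315e-01 -7.21332875e+01] 0.09133910884568462 0.025
side [1.07689279 0.0315238  0.99842382] [-0.54263182  0.08335215 -0.83582482] [480.69688554   0.         253.2499206 ]
top [0.37818661 0.14226806 1.16294292] [ 0.0979189  -0.0210595  -0.99497155] [427.50649277   0.         260.23067994]
```

View pics/side0.png

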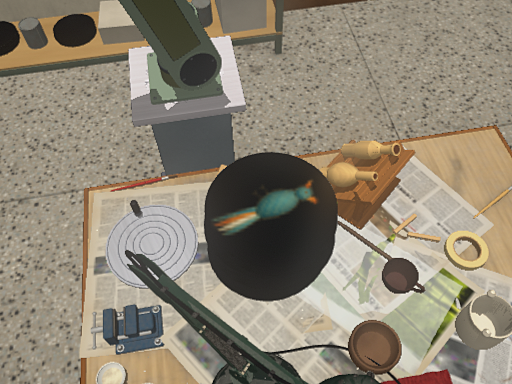

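View pics/top0.png

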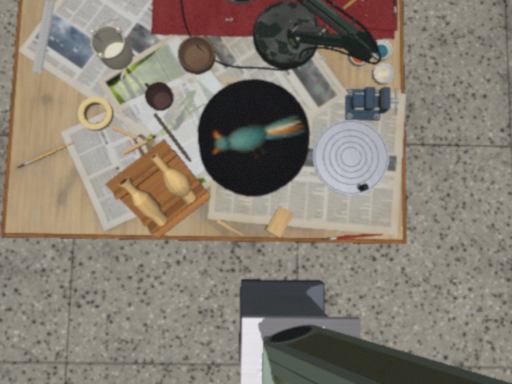

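```bash
cat > h.py <<'E'
import numpy as np, cv2
def load(n): return dict(np.load(n+'.npz'))
def cam(d):
    R=cv2.Rodrigues(np.array(d['rvec'],float))[0]; t=np.array(d['tvec'],float).ravel(); return R,t,np.array(d['camera_matrix'])
def cloud(d):
    R,t,K=cam(d); h,w=d['depth'].shape; u,v=np.meshgrid(np.arange(w),np.arange(h)); z=d['depth']
    P=np.stack([(u-K[0,2])/K[0,0]*z,(v-K[1,2])/K[1,1]*z,z],-1); P=(P-t)@R; P[z==0]=np.nan; return P
def ray(d,u,v,zp):
    R,t,K=cam(d); r=R.T@np.array([(u-K[0,2])/K[0,0],(v-K[1,2])/K[1,1],1]); c=-R.T@t; return c+r*(zp-c[2])/r[2]
def proj(d,P):
    R,t,K=cam(d); q=K@(R@np.asarray(P,float)+t); return q[:2]/q[2]
E
python3 - <<'E'
from h import *
for n,(a,b,c,e) in dict(side=(125,235,310,420),top=(125,240,90,220)).items():
    d=load(n+'0'); im=d['img'][a:b,c:e,::-1]; cv2.imwrite(f'pics/{n}0z.png',cv2.resize(im,None,fx=5,fy=5,interpolation=cv2.INTER_CUBIC))
d=load('top0');P=cloud(d)
for (u,v) in [(143,202),(177,180),(350,157),(363,187),(252,137),(376,55),(365,40),(285,35),(320,25),(375,100),(280,222)]: print(u,v,P[v,u].round(3))
d=load('side0');P=cloud(d)
for (u,v) in [(368,150),(343,176),(152,243),(136,207),(270,200),(130,258),(160,285),(200,330)]: print('s',u,v,P[v,u].round(3))
E
```

```text
143 202 [0.444 0.402 0.129]
177 180 [0.499 0.323 0.126]
350 157 [ 0.575 -0.114  0.067]
363 187 [ 0.492 -0.134  0.117]
252 137 [0.597 0.143 0.184]
376 55 [ 0.881 -0.204  0.003]
365 40 [ 0.772 -0.085  0.327]
285 35 [0.907 0.059 0.057]
320 25 [ 0.963 -0.043  0.008]
375 100 [ 0.729 -0.18   0.069]
280 222 [0.404 0.064 0.025]
s 368 150 [0.458 0.394 0.123]
s 343 176 [0.515 0.319 0.12 ]
s 152 243 [ 0.575 -0.116  0.071]
s 136 207 [ 0.5   -0.139  0.106]
s 270 200 [0.584 0.14  0.183]
s 130 258 [ 0.73  -0.111  0.32 ]
s 160 285 [ 0.798 -0.063  0.356]
s 200 330 [ 0.834 -0.023  0.238]
```

```bash
python3 - <<'E'
from h import *
for n in('top','side'):
    d=load(n+'0');P=cloud(d);z=P[...,2]
    m=(z>0.15)&(P[...,0]>0.25)&(P[...,0]<1)&(np.abs(P[...,1])<.7)
    # height map listing on 8cm grid
    print(n)
    q=P[m]; 
    H={}
    for p in q:
        k=(int(p[0]//.08),int(p[1]//.08)); H[k]=max(H.get(k,0),p[2])
    for i in range(12,2,-1): print(round(i*.08,2),[round(H.get((i,j),0),2) for j in range(6,-7,-1)])
E
```

```text
top
0.96 [0, 0, 0, 0, 0, 0, 0, 0, 0, 0, 0, 0, 0]
0.88 [0, 0, 0, 0, np.float64(0.18), np.float64(0.18), np.float64(0.28), 0, 0, 0, 0, 0, 0]
0.8 [0, 0, 0, 0, 0, 0, np.float64(0.32), np.float64(0.35), 0, 0, 0, 0, 0]
0.72 [0, 0, 0, 0, np.float64(0.2), np.float64(0.2), 0, np.float64(0.37), np.float64(0.37), 0, 0, 0, 0]
0.64 [0, 0, 0, np.float64(0.2), np.float64(0.2), np.float64(0.2), np.float64(0.2), 0, 0, 0, 0, 0, 0]
0.56 [0, 0, 0, np.float64(0.2), np.float64(0.19), np.float64(0.19), np.float64(0.2), 0, 0, 0, 0, 0, 0]
0.48 [0, np.float64(0.17), np.float64(0.17), np.float64(0.2), np.float64(0.2), np.float64(0.2), np.float64(0.2), 0, 0, 0, 0, 0, 0]
0.4 [0, np.float64(0.17), 0, 0, np.float64(0.2), np.float64(0.2), 0, 0, 0, 0, 0, 0, 0]
0.32 [0, 0, 0, 0, 0, 0, 0, 0, 0, 0, 0, 0, 0]
0.24 [0, 0, 0, 0, 0, 0, 0, 0, 0, 0, 0, 0, 0]
side
0.96 [0, 0, 0, 0, np.float64(0.37), np.float64(0.37), 0, 0, 0, 0, 0, 0, 0]
0.88 [0, 0, 0, 0, np.float64(0.35), np.float64(0.31), np.float64(0.32), 0, 0, 0, 0, 0, 0]
0.8 [0, 0, 0, 0, 0, 0, np.float64(0.33), np.float64(0.35), 0, 0, 0, 0, 0]
0.72 [0, 0, 0, 0, np.float64(0.2), np.float64(0.2), np.float64(0.17), np.float64(0.37), np.float64(0.37), 0, 0, 0, 0]
0.64 [0, 0, 0, np.float64(0.2), np.float64(0.2), np.float64(0.2), np.float64(0.2), 0, 0, 0, 0, 0, 0]
0.56 [0, 0, 0, np.float64(0.2), np.float64(0.19), np.float64(0.19), np.float64(0.2), 0, 0, 0, 0, 0, 0]
0.48 [0, np.float64(0.17), np.float64(0.16), np.float64(0.2), np.float64(0.2), np.float64(0.2), np.float64(0.2), 0, 0, 0, 0, 0, 0]
0.4 [0, np.float64(0.16), 0, 0, np.float64(0.2), np.float64(0.2), 0, 0, 0, 0, 0, 0, 0]
0.32 [0, 0, 0, 0, 0, 0, 0, 0, 0, 0, 0, 0, 0]
0.24 [0, 0, 0, 0, 0, 0, 0, 0, 0, 0, 0, 0, 0]
```

View pics/side0z.png

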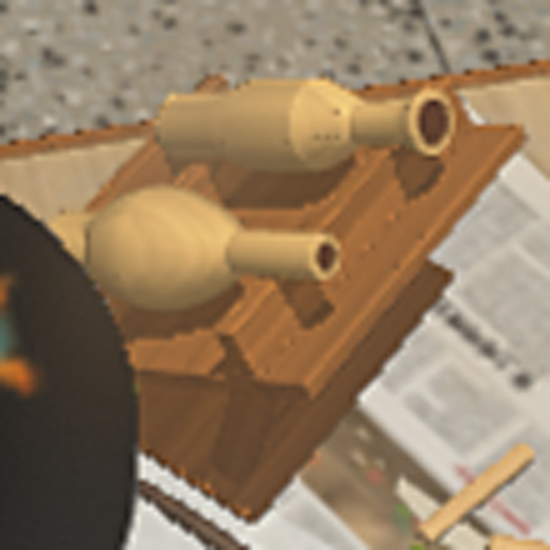

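View pics/top0z.png

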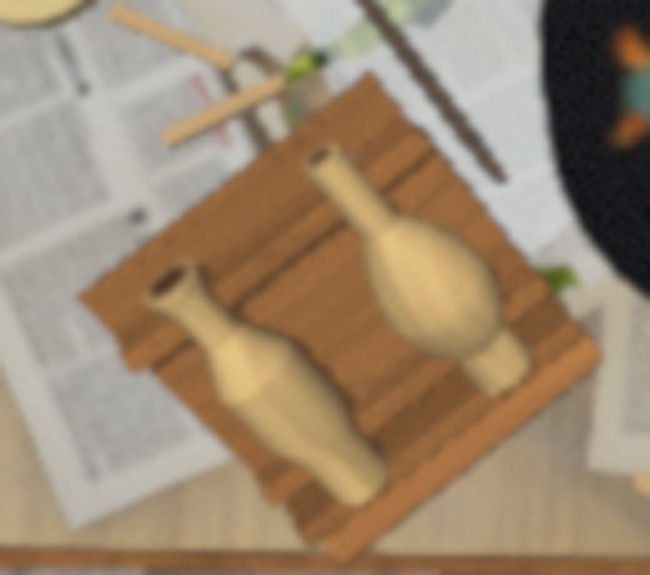

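```bash
cat > seg.py <<'E'
from h import *
def vmask(d,win):
    a,b,c,e=win; hsv=cv2.cvtColor(d['img'],cv2.COLOR_RGB2HSV).astype(int)
    return hsv
for n,pts in dict(side=[(368,150),(350,147),(345,180),(380,165),(370,178)],top=[(143,202),(155,215),(150,187),(165,200),(177,180)]).items():
    d=load(n+'0'); hsv=cv2.cvtColor(d['img'],cv2.COLOR_RGB2HSV)
    for u,v in pts: print(n,u,v,hsv[v,u],d['img'][v,u])
E
python3 seg.py
python3 - <<'E'
from h import *
d=load('top0');P=cloud(d);z=P[...,2]
# table height & wheel noise
print(np.nanstd(z[145:170,335:365]),np.nanmedian(z[145:170,335:365]), np.nanmedian(z[205:225,225:262]))
d=load('side0');P=cloud(d);z=P[...,2]
print(np.nanstd(z[230:260,140:170]),np.nanmedian(z[230:260,140:170]))
for n,w in dict(top=(115,200,325,395),side=(195,295,100,205)).items():
    d=load(n+'0'); cv2.imwrite(f'pics/{n}0w.png',cv2.resize(d['img'][w[0]:w[1],w[2]:w[3],::-1],None,fx=5,fy=5,interpolation=cv2.INTER_CUBIC))
E
```

```text
side 368 150 [ 18 124 210] [210 168 108]
side 350 147 [ 18 113 176] [176 145  98]
side 345 180 [ 18 121 175] [175 142  92]
side 380 165 [ 13 157 145] [145  96  56]
side 370 178 [ 18 125 149] [149 120  76]
top 143 202 [ 19 113 197] [197 164 110]
top 155 215 [ 19 110 187] [187 156 106]
top 150 187 [ 14 151 149] [149 102  61]
top 165 200 [ 14 148 143] [143  99  60]
top 177 180 [ 19 108 220] [220 187 127]
0.001992409266010706 0.06856966776334476 0.0004493041425448055
0.05661992324931536 0.06972168715280519
```

```bash
cat > axis.py <<'E'
from h import *
def vm(d,seed,win):
    hsv=cv2.cvtColor(d['img'],cv2.COLOR_RGB2HSV).astype(int)
    m=((hsv[...,0]>=16)&(hsv[...,0]<=24)&(hsv[...,1]>85)&(hsv[...,1]<142)).astype(np.uint8)
    k=np.zeros_like(m); a,b,c,e=win; k[a:b,c:e]=1; m&=k
    # heights: exclude table-level pixels
    P=cloud(d); m[~(P[...,2]>0.05)]=0
    n,l=cv2.connectedComponents(m,connectivity=4); m=(l==l[seed[1],seed[0]]).astype(np.uint8)
    return cv2.morphologyEx(m,cv2.MORPH_CLOSE,np.ones((3,3),np.uint8)),P
if __name__=='__main__':
    for n,s,w in [('top',(143,202),(125,240,90,220)),('side',(368,150),(125,235,310,420))]:
        d=load(n+'0'); m,P=vm(d,s,w); im=d['img'].copy(); 
        c,_=cv2.findContours(m,cv2.RETR_EXTERNAL,cv2.CHAIN_APPROX_NONE)
        a,b,cc,e=w; o=cv2.resize(im[a:b,cc:e,::-1],None,fx=5,fy=5,interpolation=cv2.INTER_NEAREST).copy()
        cv2.drawContours(o,[((q-[cc,a])*5+2) for q in c],-1,(0,0,255),1); cv2.imwrite(f'pics/{n}_m.png',o)
        print(n,m.sum(),np.nanstd(P[m>0],0))
        np.save(n+'_m.npy',m)
E
python3 axis.py
```

```text
top 831 [0.02644401 0.02332192 0.02638738]
side 784 [0.02575429 0.02331143 0.0274175 ]
```

```bash
cd pics; python3 -c "
import cv2,numpy as np
def f(p,q,o):
    a,b=cv2.imread(p),cv2.imread(q);h=max(a.shape[0],b.shape[0]);c=np.zeros((h,a.shape[1]+b.shape[1],3),np.uint8);c[:a.shape[0],:a.shape[1]]=a;c[:b.shape[0],a.shape[1]:]=b
    s=min(800/c.shape[1],600/h,1);cv2.imwrite(o,cv2.resize(c,None,fx=s,fy=s))
f('top_m.png','side_m.png','mm.png');f('top0w.png','side0w.png','ww.png')"
```

```text
(no output)
```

View pics/mm.png

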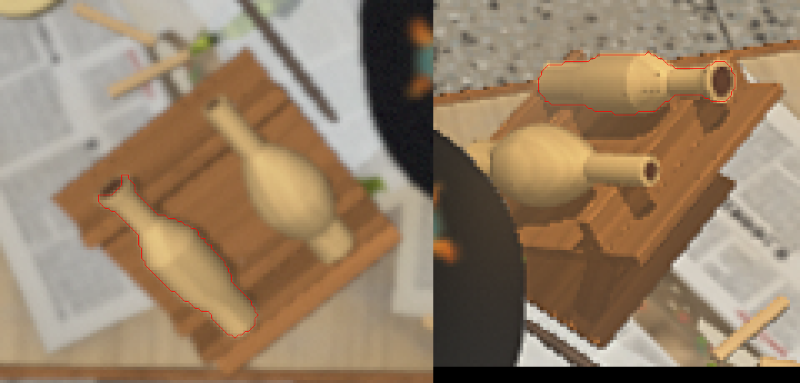

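View pics/ww.png

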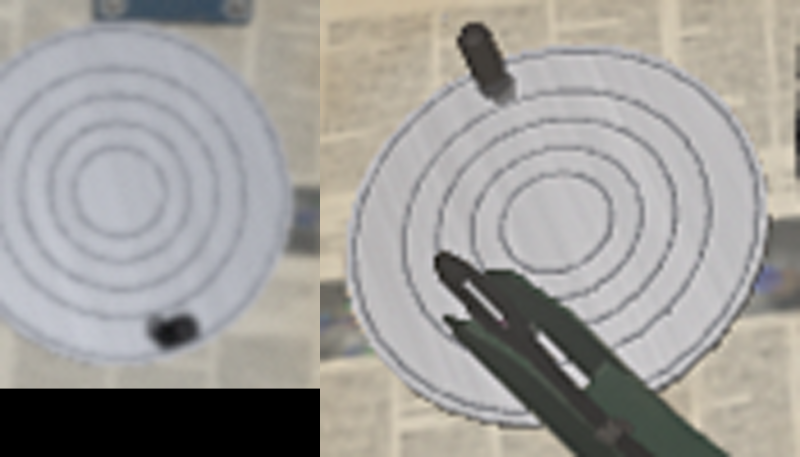

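```bash
python3 - <<'E'
from h import *
C=[]
for n in('top','side'):
    d=load(n+'0');P=cloud(d);q=P[np.isfinite(P[...,0])]
    print(n)
    m=(q[:,2]>.09)&(q[:,0]>.62)&(q[:,0]<.9)&(q[:,1]<0.0)&(q[:,1]>-.45)
    r=q[m]
    for x in np.arange(.62,.9,.03):
        s=r[(r[:,0]>=x)&(r[:,0]<x+.03)]
        if len(s)>2: print(round(x,2),len(s),s[:,1].min().round(3),s[:,1].max().round(3),np.percentile(s[:,2],[0,5,50,100]).round(3))
    # plates extents
    m=(q[:,2]>.12)&(abs(q[:,0]-.59)<.2)&(abs(q[:,1]-.14)<.18)&(q[:,2]<.25)
    s=q[m]; print('plates',s.min(0).round(3),s.max(0).round(3),np.percentile(s[:,2],[50,95,99]).round(3))
# vase axis from planes
pl=[];D={}
for n in('top','side'):
    d=load(n+'0');D[n]=d;m=np.load(n+'_m.npy');P=cloud(d)
    v,u=np.nonzero(m); pts=np.stack([u,v],1).astype(np.float32)
    vx,vy,x0,y0=cv2.fitLine(pts,cv2.DIST_L2,0,.01,.01).ravel(); 
    # refine: midline of straight body + foot by width slices along the axis
    for it in range(3):
        a=np.array([vx,vy]);b=np.array([-vy,vx]);s=(pts-[x0,y0])@a;w=(pts-[x0,y0])@b
        S=[];
        for k in np.arange(np.floor(s.min())+2,s.max()-2):
            ww=w[(s>=k)&(s<k+1.5)]; S.append((k+.75,(ww.min()+ww.max())/2,ww.max()-ww.min()+1))
        S=np.array(S); p=np.polyfit(S[:,0],S[:,1],1,w=np.ones(len(S)))
        r=S[:,1]-np.polyval(p,S[:,0]); ok=abs(r)<1.2; p=np.polyfit(S[ok,0],S[ok,1],1)
        x0,y0=np.array([x0,y0])+b*p[1]; t=a+b*p[0]; vx,vy=t/np.linalg.norm(t)
    print(n,'line',x0,y0,vx,vy,'resid',np.round(r,1)); print('width',np.round(S[:,2],1))
    R,t,K=cam(d); l=np.cross([x0,y0,1],[x0+vx,y0+vy,1]); nrm=R.T@(K.T@l); c=-R.T@t
    nrm/=np.linalg.norm(nrm); pl.append((nrm,nrm@c))
a=np.cross(pl[0][0],pl[1][0]); a/=np.linalg.norm(a); a*=np.sign(a[2])
c0=np.linalg.lstsq(np.array([pl[0][0],pl[1][0],a]),np.array([pl[0][1],pl[1][1],0]),rcond=None)[0]
print('axis',a,'elev',np.degrees(np.arcsin(a[2])),'yaw',np.degrees(np.arctan2(a[1],a[0])),'plane angle',np.degrees(np.arccos(pl[0][0]@pl[1][0])))
for n in D:
    P=cloud(D[n]);m=np.load(n+'_m.npy'); er=cv2.erode(m,np.ones((3,3),np.uint8)); q=P[er>0]
    s=(q-c0)@a; rr=np.linalg.norm(q-c0-np.outer(s,a),axis=1); b=np.percentile(s,[1,99]); print(n,'s range',b)
    for k in np.arange(b[0]-.005,b[1]+.005,.01):
        mm=(s>=k)&(s<k+.01)
        if mm.sum()>3: print('  ',round(k+.005,3),mm.sum(),np.median(rr[mm]).round(4))
np.savez('axis.npz',a=a,c0=c0)
E
```

```text
top
0.71 111 -0.114 -0.088 [0.291 0.299 0.33  0.357]
0.74 517 -0.111 -0.057 [0.254 0.274 0.325 0.368]
0.77 610 -0.09 -0.034 [0.216 0.24  0.322 0.365]
0.8 663 -0.062 -0.0 [0.156 0.192 0.299 0.353]
0.83 256 -0.033 -0.0 [0.15  0.173 0.314 0.338]
plates [0.471 0.004 0.12 ] [0.732 0.32  0.201] [0.184 0.194 0.196]
side
0.71 115 -0.116 -0.091 [0.294 0.297 0.318 0.357]
0.74 436 -0.113 -0.061 [0.283 0.296 0.339 0.369]
0.77 593 -0.091 -0.037 [0.25  0.28  0.337 0.366]
0.8 729 -0.065 -0.008 [0.191 0.231 0.329 0.354]
0.83 579 -0.036 -0.0 [0.15  0.177 0.32  0.339]
0.86 17 -0.006 -0.0 [0.324 0.324 0.326 0.329]
plates [0.471 0.    0.12 ] [0.739 0.32  0.2  ] [0.184 0.195 0.197]
top line 144.4451467898636 202.72449764720068 0.7006585072528264 0.7134967808015963 resid [-0.3  0.1  0.1 -0.3  0.   0.   0.   0.  -0.  -0.  -0.  -0.  -0.  -0.
 -0.1 -0.1  0.3  0.3 -0.1  0.3  0.2  0.2  0.2  0.2  0.2 -0.2 -0.2  0.2
  0.2 -0.2  0.1  0.1 -0.2  0.1  0.1 -0.3 -0.3 -0.3 -0.3  0.1 -0.3 -0.3
  0.  -0.3  0.4  0.  -0.3 -0.  -0.  -0.  -0.  -0.  -0.1 -0.1  0.3  0.3
  0.3]
width [13.  12.3 12.3 11.6 10.9  9.5  9.5  9.5  9.
[... 753 characters left out ...]
. 19. 19. 18. 18. 16. 15.
 13. 12. 11.  9.  9.  9.  9.  9.  9.  9.  9. 10. 11. 12. 13. 13. 13. 13.
 13. 11.]
axis [0.58667704 0.49001667 0.64474314] elev 40.14642003302735 yaw 39.87001343912896 plane angle 136.64779002120648
top s range [0.45734248 0.60545724]
   0.457 22 0.0145
   0.467 31 0.0148
   0.477 32 0.0148
   0.487 33 0.0159
   0.497 33 0.0192
   0.507 51 0.0205
   0.517 56 0.021
   0.527 58 0.021
   0.537 60 0.0206
   0.547 73 0.0184
   0.557 63 0.0138
   0.567 32 0.0091
   0.577 26 0.0088
   0.587 22 0.0092
   0.597 25 0.0116
   0.607 22 0.0124
side s range [nan nan]Traceback (most recent call last):
  File "<stdin>", line 38, in <module>
ValueError: arange: cannot compute length
```

```bash
cat > wheel.py <<'E'
from h import *
def wheel(d,n,c0,occl=True):
    # disc & rings: dark edges -> fit ellipses to contours near expected centre
    g=cv2.cvtColor(d['img'],cv2.COLOR_RGB2GRAY); f=4
    G=cv2.resize(g,None,fx=f,fy=f,interpolation=cv2.INTER_CUBIC)
    bh=cv2.morphologyEx(G,cv2.MORPH_BLACKHAT,cv2.getStructuringElement(cv2.MORPH_ELLIPSE,(17,17)))
    B=(bh>18).astype(np.uint8)
    cs,_=cv2.findContours(B,cv2.RETR_LIST,cv2.CHAIN_APPROX_NONE); out=[]
    for c in cs:
        if len(c)<150: continue
        e=cv2.fitEllipse(c); ctr=(np.array(e[0])+.5)/f-.5
        if np.hypot(*(ctr-c0))<4: 
            out.append((ctr,np.array(e[1])/f,ray(d,*ctr,0.07)))
    return out
if __name__=='__main__':
    for n,c0 in (('top',(350.5,157)),('side',(152,243))):
        d=load(n+'0')
        for o in wheel(d,n,np.array(c0)): print(n,o[0].round(2),o[1].round(1),o[2].round(4))
        P=cloud(d); hsv=cv2.cvtColor(d['img'],cv2.COLOR_RGB2HSV)
        k=(hsv[...,2]<85)&(P[...,2]>.085)&(P[...,2]<.13)&(np.hypot(P[...,0]-.492,P[...,1]+.134)<.03)
        v,u=np.nonzero(k); q=P[k]; t=q[q[:,2]>.112]; print('knob',k.sum(),np.median(q,0).round(4),q[:,2].max().round(3),'top',len(t),t.mean(0).round(4), u.mean(),v.mean())
E
python3 wheel.py
python3 - <<'E'
from h import *
A=np.load('axis.npz');a,c0=A['a'],A['c0']
from h import load
for n in('top','side'):
    d=load(n+'0');m=np.load(n+'_m.npy');q=cloud(d)[m>0];q=q[np.isfinite(q[:,0])];s=(q-c0)@a;print(n,np.percentile(s,[0,1,2,98,99,100]).round(4))
    rr=np.linalg.norm(q-c0-np.outer(s,a),axis=1)
    for k in np.arange(.45,.62,.01):
        mm=(s>=k)&(s<k+.01)
        if mm.sum()>3 and n=='side': print('  ',round(k+.005,3),mm.sum(),np.median(rr[mm]).round(4))
    for off in(0,.034,.072,.116,.155): print(off,proj(d,c0+a*(.4535+off)).round(1))
print(c0+a*(.4535),c0+a*(.4535+.072))
E
```

```text
knob 39 [ 0.4922 -0.1364  0.111 ] 0.118 top 17 [ 0.494  -0.1392  0.1158] 363.1794871794872 187.12820512820514
side [151.14 243.13] [19.5 23.2] [ 0.5748 -0.1176  0.07  ]
side [151.21 243.21] [22.3 26.3] [ 0.575  -0.1174  0.07  ]
side [151.27 243.35] [32.5 38. ] [ 0.5754 -0.1173  0.07  ]
side [151.3  243.68] [45.2 53.1] [ 0.5762 -0.1173  0.07  ]
side [152.28 243.79] [58.2 70.3] [ 0.5768 -0.1152  0.07  ]
side [151.66 244.14] [57.9 67.6] [ 0.5775 -0.1166  0.07  ]
side [152.53 244.69] [77.8 93.6] [ 0.5791 -0.1148  0.07  ]
side [155.16 244.23] [76.9 82.1] [ 0.5791 -0.1092  0.07  ]
knob 83 [ 0.499  -0.1419  0.1085] 0.12 top 36 [ 0.4953 -0.1426  0.1156] 134.55421686746988 206.16867469879517Traceback (most recent call last):
  File "<stdin>", line 2, in <module>
    fid = stack.enter_context(open(os.fspath(file), "rb"))
                              ~~~~^^^^^^^^^^^^^^^^^^^^^^^
FileNotFoundError: [Errno 2] No such file or directory: 'axis.npz'
```

```bash
sed -i 's/bh>18/bh>thr/; s/occl=True/thr=18/' wheel.py
cat > ax2.py <<'E'
from h import *
L={'top':(144.445,202.724,.70066,.71350),'side':(367.709,149.501,.99986,-.01661)}
pl=[];D={n:load(n+'0') for n in L}
for n,(x0,y0,vx,vy) in L.items():
    R,t,K=cam(D[n]); l=np.cross([x0,y0,1],[x0+vx,y0+vy,1]); nrm=R.T@(K.T@l); c=-R.T@t; nrm/=np.linalg.norm(nrm); pl.append((nrm,nrm@c))
a=np.cross(pl[0][0],pl[1][0]); a/=np.linalg.norm(a); a*=np.sign(a[2])
c0=np.linalg.solve(np.array([pl[0][0],pl[1][0],a]),np.array([pl[0][1],pl[1][1],0]))
np.savez('axis.npz',a=a,c0=c0)
for n in L:
    d=D[n];m=np.load(n+'_m.npy');q=cloud(d)[m>0];q=q[np.isfinite(q[:,0])];s=(q-c0)@a;print(n,np.percentile(s,[0,1,2,98,99,100]).round(4))
    rr=np.linalg.norm(q-c0-np.outer(s,a),axis=1)
    print([(round(k+.005,3),np.median(rr[(s>=k)&(s<k+.01)]).round(4)) for k in np.arange(.45,.61,.01)])
    print([list(proj(d,c0+a*(.4535+o)).round(1)) for o in(0,.034,.072,.116,.155)])
print(a,c0+a*.4535,c0+a*(.4535+.072))
from wheel import wheel
for thr in (6,9):
    for o in wheel(D['top'],'top',np.array((350.5,157)),thr): print('top',thr,o[0].round(2),o[1].round(1),o[2].round(4))
# triangulate centre from both
E
python3 ax2.py
```

```text
top [0.4461 0.4547 0.4562 0.6056 0.606  0.6064]
[(np.float64(0.455), np.float64(0.015)), (np.float64(0.465), np.float64(0.0151)), (np.float64(0.475), np.float64(0.0152)), (np.float64(0.485), np.float64(0.0153)), (np.float64(0.495), np.float64(0.0186)), (np.float64(0.505), np.float64(0.0208)), (np.float64(0.515), np.float64(0.0211)), (np.float64(0.525), np.float64(0.0212)), (np.float64(0.535), np.float64(0.0209)), (np.float64(0.545), np.float64(0.0196)), (np.float64(0.555), np.float64(0.0149)), (np.float64(0.565), np.float64(0.0099)), (np.float64(0.575), np.float64(0.0091)), (np.float64(0.585), np.float64(0.0092)), (np.float64(0.595), np.float64(0.0111)), (np.float64(0.605), np.float64(0.0125))]
[[np.float64(162.2), np.float64(220.8)], [np.float64(154.1), np.float64(212.5)], [np.float64(144.6), np.float64(202.9)], [np.float64(133.2), np.float64(191.2)], [np.float64(122.5), np.float64(180.4)]]
side [0.4438 0.4511 0.4543 0.6054 0.6059 0.6077]
[(np.float64(0.455), np.float64(0.0163)), (np.float64(0.465), np.float64(0.0168)), (np.float64(0.475), np.float64(0.0164)), (np.float64(0.485), np
[... 956 characters left out ...]
3] [27.8 28.5] [ 0.5761 -0.1147  0.07  ]
top 6 [350.64 156.47] [31.9 33. ] [ 0.5762 -0.1146  0.07  ]
top 6 [350.62 156.54] [39.7 40.9] [ 0.5761 -0.1146  0.07  ]
top 6 [350.49 156.61] [44.1 45.1] [ 0.5758 -0.1142  0.07  ]
top 6 [350.48 156.68] [54.1 55.6] [ 0.5757 -0.1142  0.07  ]
top 9 [350.68 156.42] [17.6 18.5] [ 0.5764 -0.1147  0.07  ]
top 9 [350.54 156.56] [20.9 21.8] [ 0.576  -0.1144  0.07  ]
top 9 [350.68 156.54] [28.2 28.9] [ 0.576  -0.1147  0.07  ]
top 9 [350.63 156.48] [31.4 32.6] [ 0.5762 -0.1146  0.07  ]
top 9 [350.65 156.55] [40.1 41.4] [ 0.576  -0.1147  0.07  ]
top 9 [350.5  156.65] [43.7 44.7] [ 0.5757 -0.1143  0.07  ]
top 9 [350.49 156.7 ] [54.  55.5] [ 0.5756 -0.1142  0.07  ]
```

```bash
cat > k.py <<'E'
import numpy as np
from scipy.spatial.transform import Rotation as Ro
def pose(G,yaw,tilt,sg):
    """tilt: angle from straight down toward heading yaw. returns TCP pos, rpy"""
    c,s=np.cos(np.radians(yaw)),np.sin(np.radians(yaw)); t=np.radians(tilt)
    z=np.array([np.sin(t)*c,np.sin(t)*s,-np.cos(t)]); x=sg*np.array([-s,c,0]); y=np.cross(z,x)
    return list(np.asarray(G)-.006*z), list(Ro.from_matrix(np.stack([x,y,z],1)).as_euler('xyz',degrees=True))
GV=np.array([.4433,.4044,.1044]); YV=39.87; WC=np.array([.5755,-.116,.07])
E
python3 - <<'E'
from station import *
from k import *
for sg in(1,-1):
  for nm,G,y,t in [('grasp',GV,YV,10),('above',GV+[0,0,.1],YV,10),('lift',GV+[0,0,.2],YV,10),('up',[.42,.38,.34],42,60),('mid',[.5,.12,.34],14,60),('mid2',[.5,0.02,.34],4,60),('wh',WC+[0,0,.25],-11,60),('pl',WC+[0,0,.073],-11,60),('retr',WC+[-.12,.02,.15],-11,60)]:
    p=pose(G,y,t,sg); q=solve_ik(*p); print(sg,nm,None if q is None else np.round(q,1))
E
```

```text
1 grasp [ 41.4  22.5 104.4  -0.4  43.1 -88.2]
1 above [ 41.4  17.   96.6  -0.3  56.4 -88.3]
1 lift [ 41.4  13.6  86.7  -0.3  69.7 -88.4]
1 up None
1 mid None
1 mid2 None
1 wh [-13.8  -1.9 125.8 147.4   4.6 121.1]
1 pl [-13.8  18.7 140.7 176.1  39.5  91.6]
1 retr [-16.6  -3.2 147.3 168.2  24.5  98. ]
-1 grasp [ 41.4  22.5 104.4  -0.4  43.1  91.8]
-1 above [41.4 17.  96.6 -0.3 56.4 91.7]
-1 lift [41.4 13.6 86.7 -0.3 69.7 91.6]
-1 up None
-1 mid [ 10.2 -11.1 129.8  68.7   3.6  19.4]
-1 mid2 [ -2.7 -12.6 130.9  71.6   6.1  15.2]
-1 wh [-13.8  -1.9 125.8 147.4   4.6 -58.9]
-1 pl [-13.8  18.7 140.7 176.1  39.5 -88.4]
-1 retr [-16.6  -3.2 147.3 168.2  24.5 -82. ]
```

```bash
cat > fk.py <<'E'
import numpy as np
from scipy.optimize import least_squares
from scipy.spatial.transform import Rotation as Ro
def fk(q,p):
    """p=a0,h,L1,L2,e,Lt ; returns TCP pos and R"""
    a0,h,L1,L2,e,Lt=p; q=np.radians(q)
    rz=lambda a:Ro.from_euler('z',a); ry=lambda a:Ro.from_euler('y',a)
    B=rz(q[0]); P=B.apply([a0,0,h]); A=B*ry(q[1]); P=P+A.apply([0,0,L1]); F=A*ry(q[2]); P=P+F.apply([e,0,L2])
    W=F*rz(q[3])*ry(q[4]); P=P+W.apply([0,0,Lt]); return P,(W*rz(q[5])).as_matrix()
try: PP=np.load('fkp.npy')
except Exception: PP=None
if __name__=='__main__':
    from station import solve_ik
    from k import pose
    D=[]
    for x,y,z,t,yw in [(.443,.404,.1,10,40),(.5,.1,.3,10,30),(.5,0,.2,0,0),(.4,.2,.2,-10,30),(.6,-.1,.14,60,-11),(.6,-.1,.3,0,-40),(.7,.1,.1,0,20),(.55,-.2,.15,30,-60)]:
        P,r=pose([x,y,z],yw,t,-1); q=solve_ik(P,r)
        if q is not None: D.append((np.array(q),np.array(P),Ro.from_euler('xyz',r,degrees=True).as_matrix()))
    f=lambda p:np.concatenate([fk(q,p)[0]-P for q,P,R in D])
    s=least_squares(f,[0,.3,.4,.4,0,.2]); print(s.x.round(4),np.abs(s.fun).max())
    for q,P,R in D[:2]: print((fk(q,s.x)[1].T@R).round(3))
    np.save('fkp.npy',s.x)
E
python3 fk.py
```

```text
[-0.0013  0.1426  0.592   0.4185  0.0256  0.3122] 0.011493970717001829
[[-1. -0.  0.]
 [ 0. -1. -0.]
 [ 0. -0.  1.]]
[[-1. -0.  0.]
 [ 0. -1.  0.]
 [ 0.  0.  1.]]
```

```bash
python3 - <<'E'
from fk import *
def show(q):
    P,R=fk(q,PP); G=P+.006*R[:,2]; 
    # vase axis in plane: tool z & vertical: axis is at 120deg... a=rot: tool z tilt60 -> a=+z
    z=R[:,2]; y=R[:,1]; print(np.round(q,1),'G',G.round(3),'r',np.hypot(*G[:2]).round(3),'tilt',np.degrees(np.arccos(-z[2])).round(1))
for q in [[41.4,13.6,86.7,0,69.7,91.6],[41.4,0,100,0,30,91.6],[41.4,-10,115,0,5,91.6],[41.4,-10,115,90,5,1.6],[41.4,-10,115,180,5,-88.4],[14,-10,120,180,5,-88.4],[-13.8,-1.9,125.8,180,5,-88.4],[-13.8,5,128,180,13,-88.4],[-13.8,18.7,140.7,176,39.5,-88.4]]: show(np.array(q,float))
E
```

```text
[41.4 13.6 86.7  0.  69.7 91.6] G [0.45  0.397 0.305] r 0.6 tilt 10.0
[ 41.4   0.  100.    0.   30.   91.6] G [0.488 0.43  0.432] r 0.65 tilt 50.0
[ 41.4 -10.  115.    0.    5.   91.6] G [0.444 0.392 0.484] r 0.592 tilt 70.0
[ 41.4 -10.  115.   90.    5.    1.6] G [0.431 0.417 0.51 ] r 0.6 tilt 75.1
[ 41.4 -10.  115.  180.    5.  -88.4] G [0.455 0.401 0.537] r 0.607 tilt 80.0
[ 14.  -10.  120.  180.    5.  -88.4] G [0.57  0.142 0.476] r 0.588 tilt 75.0
[-13.8  -1.9 125.8 180.    5.  -88.4] G [ 0.574 -0.141  0.326] r 0.591 tilt 61.1
[-13.8   5.  128.  180.   13.  -88.4] G [ 0.597 -0.147  0.269] r 0.614 tilt 60.0
[-13.8  18.7 140.7 176.   39.5 -88.4] G [ 0.574 -0.126  0.144] r 0.587 tilt 60.1
```

```bash
cat > st.py <<'E'
from station import *
from k import *
import cv2
def snap(tag,names=('side','top'),crop=None):
    out=[]
    for n in names:
        d=viewer.get_image(n); np.savez(f'{n}_{tag}.npz',**d); out.append(d['img'][:,:,::-1])
        cv2.imwrite(f'pics/{n}_{tag}.png',d['img'][:,:,::-1])
def st(m=''):
    s=sensors.sense(); print(m,'t',round(s['time_s'],2),'p',np.round(s['eef_pos'],4),'r',np.round(s['ee_rot'],1),'F',np.round(s['contact_force'],2),'T',np.round(s['ft_torque'],2),'w',round(s['width'],4)); return s
E
python3 - <<'E'
from st import *
env.move_j([-20,-5,105,0,80,45]); st()
env.reach(*pose(GV+[0,0,.12],YV,10,-1)); effector.move_gripper(.062,25); st(); print(np.round(sensors.sense()['joint_positions'],1))
env.move_l(pose(GV+[0,0,.05],YV,10,-1)[0],v=.15); st(); snap('pre')
E
```

```text
t 1.82 p [ 0.3374 -0.1111  0.3218] r [180.  -0. -65.] F [-0.28  0.05 -0.72] T [0.04 0.02 0.02] w 0.0912
 t 4.38 p [0.4425 0.4037 0.2303] r [-170.     0.   -50.1] F [ 0.57  0.09 -0.2 ] T [-0.06  0.07 -0.07] w 0.0616
[41.4 16.1 94.8 -0.3 59.1 91.7]
 t 4.99 p [0.4429 0.4042 0.1609] r [-169.9    0.   -50.1] F [0.19 0.29 1.08] T [-0.07  0.08  0.07] w 0.0619
```

```bash
python3 - <<'E'
import cv2,numpy as np
a=cv2.imread('pics/side_pre.png')[80:230,290:440];b=cv2.imread('pics/top_pre.png')[120:270,80:230]
cv2.imwrite('pics/pre.png',cv2.resize(np.hstack([a,b]),(800,400),interpolation=cv2.INTER_CUBIC))
E
```

```text
(no output)
```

View pics/pre.png

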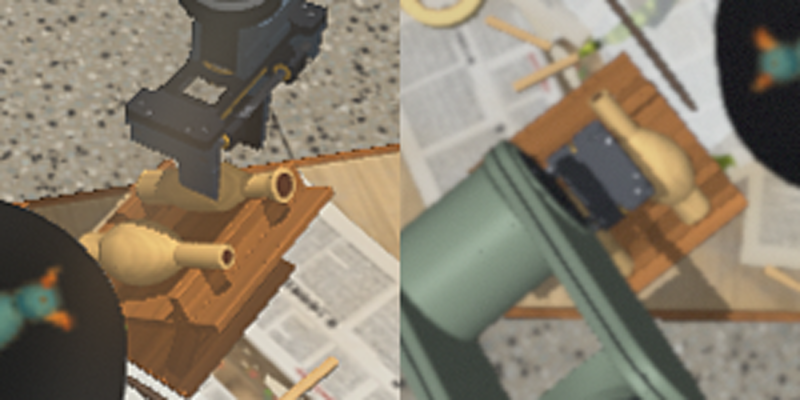

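The gripper sits square over the straight vase (side crop about (215,190)). Its long body side lies along the jaw direction, and it is clear of the round vase. I'll descend and grip.

```bash
python3 - <<'E'
from st import *
print(env.move_l(pose(GV,YV,10,-1)[0],v=.08,max_force=8)); st()
effector.move_gripper(.03,25); st('grip')
print(env.move_l(pose(GV+[0,0,.03],YV,10,-1)[0],v=.06)); st()
env.move_l(pose(GV+[0,0,.17],YV,10,-1)[0],v=.2); st(); snap('lift')
E
python3 - <<'E'
import cv2,numpy as np
a=cv2.imread('pics/side_lift.png')[30:230,260:460]
cv2.imwrite('pics/lift.png',cv2.resize(a,(600,600),interpolation=cv2.INTER_CUBIC))
E
```

```text
False
 t 5.87 p [0.4428 0.404  0.1107] r [-169.9    0.   -50.1] F [ 0.94 -0.36 -0.37] T [-0.1   0.1  -0.03] w 0.0618
grip t 6.29 p [0.4429 0.4038 0.1108] r [-169.9   -0.   -50.1] F [ 0.46 -2.15  1.37] T [-0.21 -0.08 -0.12] w 0.0437
False
 t 6.94 p [0.4423 0.4036 0.1404] r [-170.     0.   -50.1] F [-0.04  0.12 -2.08] T [-0.1   0.07  0.06] w 0.0431
 t 7.79 p [0.4418 0.4031 0.2787] r [-170.2   -0.   -50.1] F [-0.67  0.05 -2.56] T [-0.13  0.12 -0.01] w 0.0435
```

View pics/lift.png

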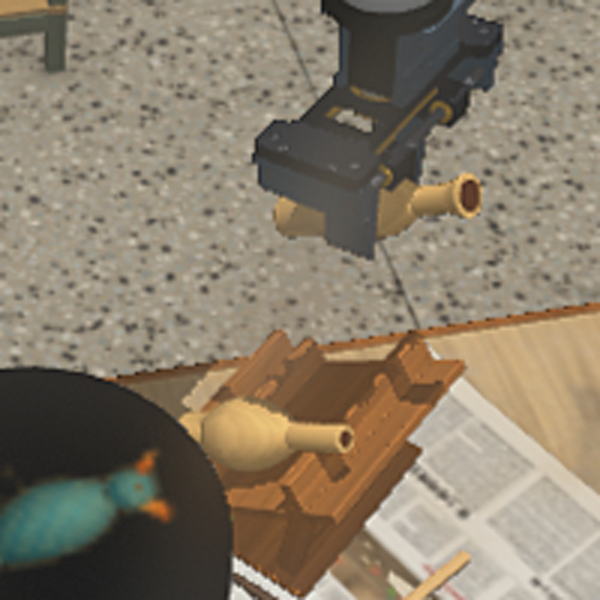

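The vase is gripped and lifted, and the round vase is still in its bay. Next comes the wrist flip, high up, and the swing across.

```bash
python3 - <<'E'
from st import *
env.move_j([41.4,-5,110,0,8,91.7]); st()
env.move_j([41.4,-10,117,180,5,-88.3]); st()
env.move_j([14,-8,121,180,5,-88.3]); st()
p,r=pose(WC+[0,0,.072+.10],-13.8,60,-1); q=solve_ik(p,r); print(np.round(q,1))
if q[3]>150: env.move_j(q)
st(); snap('over')
E
python3 - <<'E'
import cv2,numpy as np
a=cv2.imread('pics/side_over.png');b=cv2.imread('pics/top_over.png')
cv2.imwrite('pics/over.png',np.hstack([cv2.resize(a[100:300,60:260],(400,400)),cv2.resize(b[60:260,250:450],(400,400))]))
E
```

```text
t 8.84 p [0.4654 0.4256 0.4745] r [-113.2    1.6  -49.3] F [-0.54  0.52 -1.48] T [-0.53  0.58  0.11] w 0.0438
 t 11.49 p [0.4369 0.4005 0.5123] r [-102.     1.7  -49. ] F [ 0.23  0.17 -1.6 ] T [-0.59  0.58 -0.04] w 0.0436
 t 12.61 p [0.5669 0.1537 0.4447] r [-108.     1.6  -76.5] F [-0.46  0.43 -2.26] T [-0.21  0.77  0.04] w 0.0433
[-11.4   5.4 133.1 186.5  18.6 -95. ]
 t 13.88 p [ 0.5711 -0.1142  0.2461] r [-119.9   -0.  -103.7] F [ 1.17 -0.02 -1.71] T [0.24 0.72 0.02] w 0.0437
```

View pics/over.png

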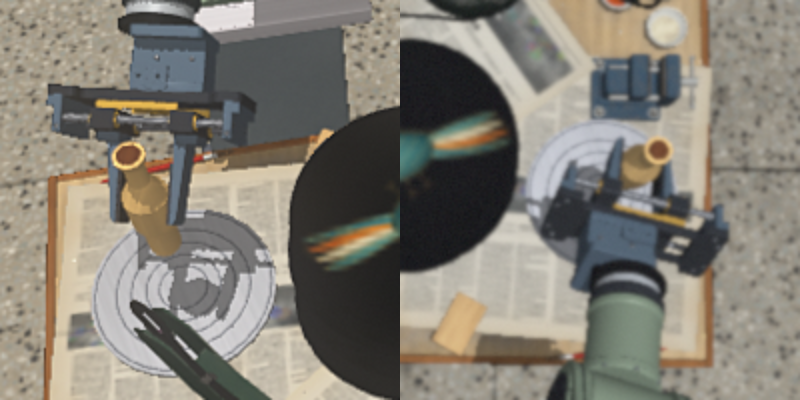

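```bash
cat > ov.py <<'E'
import sys; from h import *
def axis(tag,foot,a=np.array([0,0,1.]),box=None,save=None):
    out=[]
    for n in('side','top'):
        d=load(f'{n}_{tag}'); f=8; c=proj(d,foot+.08*a).astype(int); w=32
        im=d['img'][c[1]-w:c[1]+w,c[0]-w:c[0]+w,::-1]; im=cv2.resize(im,None,fx=f*.78,fy=f*.78,interpolation=cv2.INTER_CUBIC); g=f*.78
        T=lambda p:tuple(((p-(c-w)+.5)*g).astype(int))
        for h,r in((0,.016),(.034,.016),(.052,.022),(.092,.022),(.116,.01),(.140,.01),(.155,.0145)):
            e1=np.cross(a,[0,1,.1]);e1/=np.linalg.norm(e1);e2=np.cross(a,e1)
            pts=[T(proj(d,foot+h*a+r*(np.cos(t)*e1+np.sin(t)*e2))) for t in np.linspace(0,6.28,40)]
            cv2.polylines(im,[np.array(pts)],True,(0,0,255) if h in(0,.155) else (255,0,0),1)
        out.append(im[:400,:400])
    cv2.imwrite(save,np.hstack(out))
if __name__=='__main__':
    G=np.array([.5711,-.1142,.2461]); yaw=np.radians(-13.8); z=np.array([np.cos(yaw)*.866,np.sin(yaw)*.866,-.5]); G=G+.006*z
    axis('over',G-[0,0,.072],save='pics/ov.png')
E
python3 ov.py
```

```text
(no output)
```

View pics/ov.png

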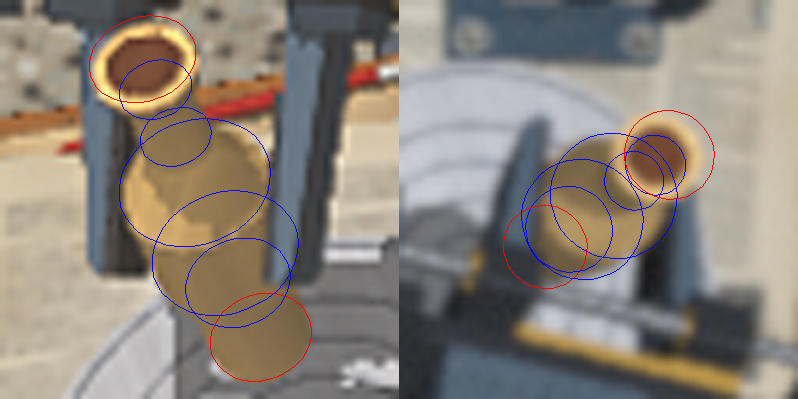

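```bash
python3 - <<'E'
from st import *
p=lambda h:pose(WC+[0,0,.072+h],-13.8,60,-1)[0]
env.move_l(p(.015),v=.12); env.pause(.2); st()
print(env.move_l(p(-.008),v=.02,max_force=4)); st('contact'); print('wanted z at 0:',p(0)[2])
snap('down')
E
sed -i '/^if __name__/,$d' ov.py; python3 - <<'E'
from ov import *
axis('down',np.array([.5755,-.116,.07]),save='pics/down.png')
E
```

```text
t 15.04 p [ 0.5708 -0.1148  0.1611] r [-119.9    0.  -103.8] F [-0.1  -0.72 -2.21] T [0.22 0.75 0.01] w 0.0433
True
contact t 15.69 p [ 0.5711 -0.1149  0.1498] r [-119.9   -0.  -103.8] F [ 1.02 -0.18  2.11] T [0.08 0.06 0.06] w 0.0436
wanted z at 0: 0.14500000000000002
```

View pics/down.png

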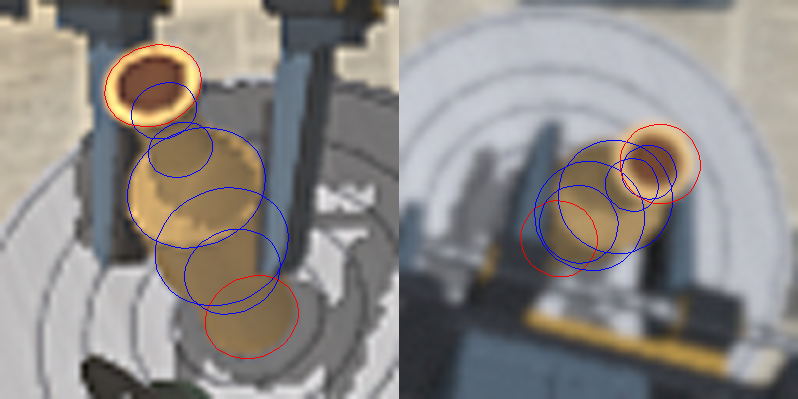

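```bash
python3 - <<'E'
import cv2,numpy as np
a=cv2.imread('pics/side_down.png')[205:270,115:180];b=cv2.imread('pics/top_down.png')[120:185,320:385]
cv2.imwrite('pics/down2.png',np.hstack([cv2.resize(i,(400,400),interpolation=cv2.INTER_CUBIC) for i in(a,b)]))
E
```

```text
(no output)
```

View pics/down2.png

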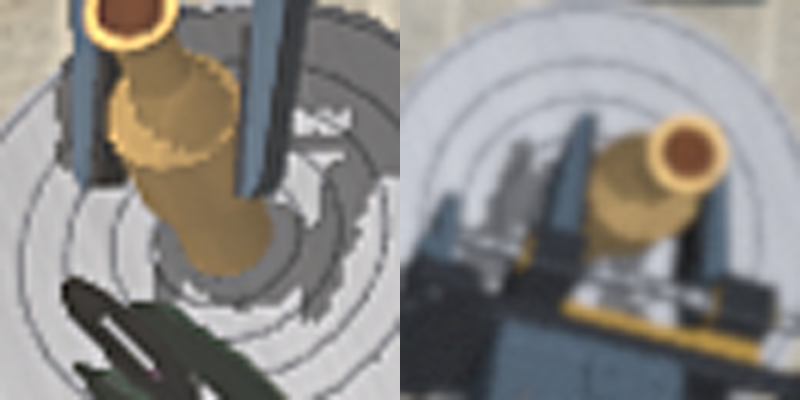

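Contact came about 5 mm higher than expected, so the foot sits a little lower in the grip. In the side view the foot is inside the smallest ring, about (152,244), and the lip matches an upright axis to within 1 px. I'll release gently.

```bash
python3 - <<'E'
from st import *
effector.move_gripper(.03,4); st('soft')
effector.move_gripper(.056); st()
effector.move_gripper(.08); env.pause(.3); st('open'); snap('rel')
E
python3 - <<'E'
from ov import *
axis('rel',np.array([.5755,-.116,.07]),save='pics/rel.png')
E
```

```text
soft t 16.01 p [ 0.5706 -0.1148  0.1497] r [-119.9   -0.  -103.8] F [1.02 0.76 3.52] T [-0.04 -0.23  0.01] w 0.0441
 t 16.42 p [ 0.5695 -0.1146  0.1482] r [-120.2   -0.  -103.8] F [-0.32 -0.24 -0.76] T [0.14 0.48 0.04] w 0.0562
open t 17.27 p [ 0.5699 -0.1146  0.1487] r [-120.1   -0.  -103.8] F [ 0.68  1.12 -0.16] T [ 0.14  0.52 -0.04] w 0.08
```

View pics/rel.png

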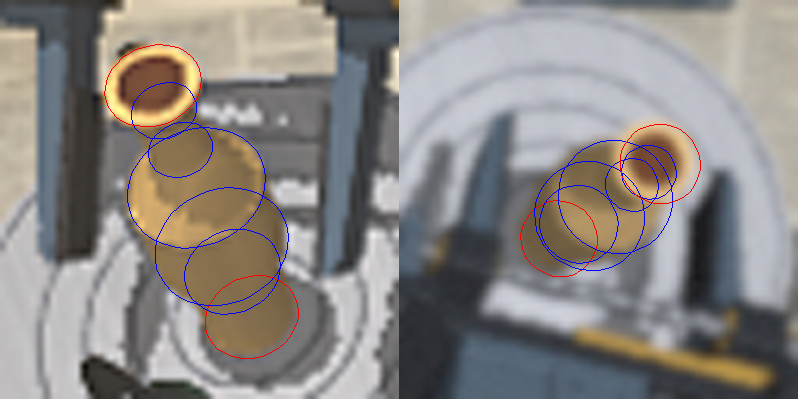

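```bash
python3 - <<'E'
from st import *
s=sensors.sense(); R=Ro.from_euler('xyz',s['ee_rot'],degrees=True).as_matrix(); z=R[:,2]
p=np.array(s['eef_pos'])
print(np.round(s['joint_positions'],1))
for dd in(.2,.17,.14,.11):
    q=solve_ik(list(p-dd*z),list(s['ee_rot'])); print(dd,q is not None and np.round(q,1))
E
```

```text
[-11.4  18.2 140.5 183.3  38.7 -91.4]
0.2 [  -8.4  -13.5  148.2  198.    15.2 -104.8]
0.17 [ -9.3  -7.8 148.1 191.3  20.5 -98.3]
0.14 [ -9.9  -2.4 147.7 188.   25.3 -95.2]
0.11 [-10.3   2.7 146.8 186.1  29.4 -93.6]
```

```bash
python3 - <<'E'
from st import *
s=sensors.sense(); z=Ro.from_euler('xyz',s['ee_rot'],degrees=True).as_matrix()[:,2]; p=np.array(s['eef_pos'])
env.move_l(list(p-.17*z),v=.12); st()
env.move_j([-13,-20,135,180,5,-90]); st()
env.move_j([-13,-20,130,0,20,60]); s=st(); snap('clear')
q=s['joint_positions']; print(np.round(q,1))
for th in (195,250,310,320):
  for off in (90,-90):
    yx=np.radians(th+off); k=WC+.086*np.array([np.cos(np.radians(th)),np.sin(np.radians(th)),0]); 
    x=np.array([np.cos(yx),np.sin(yx),0]); zz=np.array([0,0,-1.]); R=np.stack([x,np.cross(zz,x),zz],1)
    qq=solve_ik([k[0],k[1],.123],list(Ro.from_matrix(R).as_euler('xyz',degrees=True))); print(th,off,qq is not None and np.round(qq,1))
E
python3 - <<'E'
from ov import *
axis('clear',np.array([.5755,-.116,.07]),save='pics/clear.png')
E
```

```text
t 18.94 p [ 0.4273 -0.0796  0.2337] r [-120.1   -0.  -103.8] F [ 0.7   0.5  -0.05] T [ 0.13  0.45 -0.02] w 0.08
 t 19.62 p [ 0.4471 -0.0914  0.3886] r [-110.3    0.  -103. ] F [ 0.02 -0.41 -0.81] T [ 0.07  0.52 -0.01] w 0.08
 t 22.27 p [ 0.4106 -0.0829  0.3302] r [-134.1  -22.5  -82.6] F [-0.89 -0.2   0.05] T [0.06 0.39 0.02] w 0.0802
[-13. -20. 130.   0.  20.  60.]
195 90 [-17.   18.7 107.5  -0.   53.7  58. ]
195 -90 [ -17.    18.7  107.5   -0.    53.7 -122. ]
250 90 [-21.   24.2  98.4  -0.   57.3  -1. ]
250 -90 False
310 90 [-17.1  30.4  87.5  -0.   62.1 -57.1]
310 -90 [-17.1  30.4  87.5  -0.   62.1 122.9]
320 90 [-15.9  31.   86.3  -0.   62.7 -65.9]
320 -90 [-15.9  31.   86.3  -0.   62.7 114.1]
```

View pics/clear.png

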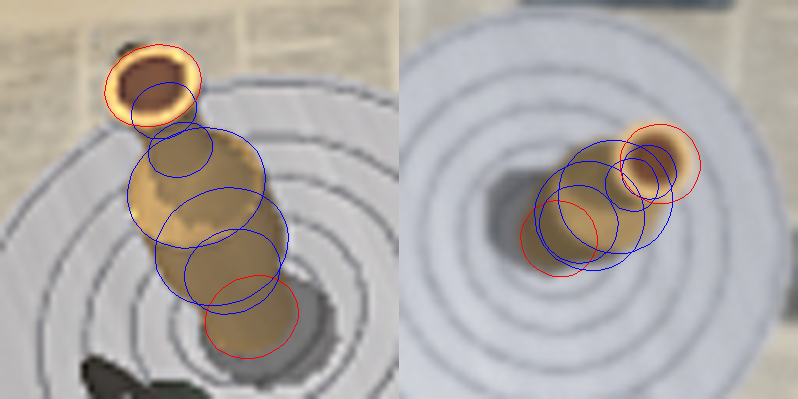

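View pics/side_clear.png

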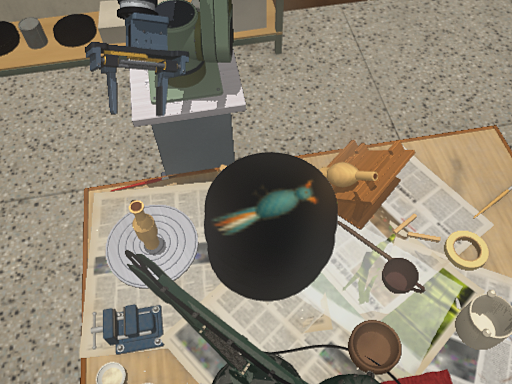

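View pics/top_clear.png

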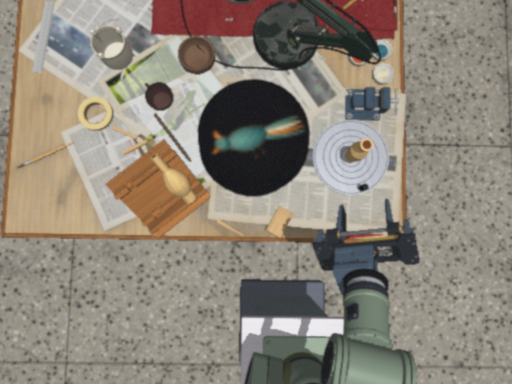

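The vase stands upright and free inside the smallest ring. The round vase is still in its bay, and the knob is unmoved at top (363,187). Next I'll fork the knob loosely and turn it anticlockwise, with the gripper's long side tangential so the body stays clear of the vase.

```bash
cat > kn.py <<'E'
from st import *
TH0=196.7; RK=.086
def kp(th,z,lag=0,r=RK):
    t=np.radians(th); yx=t+np.pi/2-np.radians(lag); x=np.array([np.cos(yx),np.sin(yx),0]); zz=np.array([0,0,-1.]); R=np.stack([x,np.cross(zz,x),zz],1)
    return [WC[0]+r*np.cos(t),WC[1]+r*np.sin(t),z],list(Ro.from_matrix(R).as_euler('xyz',degrees=True))
E
python3 - <<'E'
from kn import *
p,r=kp(TH0,.21); q=solve_ik(p,r); print(np.round(q,1)); assert abs(q[3])<20
env.move_j([q[0],q[1]-8,q[2],q[3],q[4]+8,q[5]]); st(); env.move_j(q); effector.move_gripper(.036,5); st(); snap('k1')
E
python3 - <<'E'
import cv2,numpy as np
a=cv2.imread('pics/side_k1.png')[120:300,60:240];b=cv2.imread('pics/top_k1.png')[100:280,260:440]
cv2.imwrite('pics/k1.png',np.hstack([cv2.resize(i,(400,400),interpolation=cv2.INTER_CUBIC) for i in(a,b)]))
E
```

```text
[-17.2  14.  100.3  -0.   65.8  56.1]
 t 23.27 p [ 0.4374 -0.1234  0.2773] r [-180.     0.   -73.3] F [-0.28  0.48  0.46] T [ 0.01 -0.01  0.02] w 0.08
 t 24.53 p [ 0.4931 -0.1407  0.2099] r [180.    0.  -73.3] F [ 1.03 -0.15 -0.16] T [-0.01 -0.02 -0.04] w 0.0359
```

View pics/k1.png

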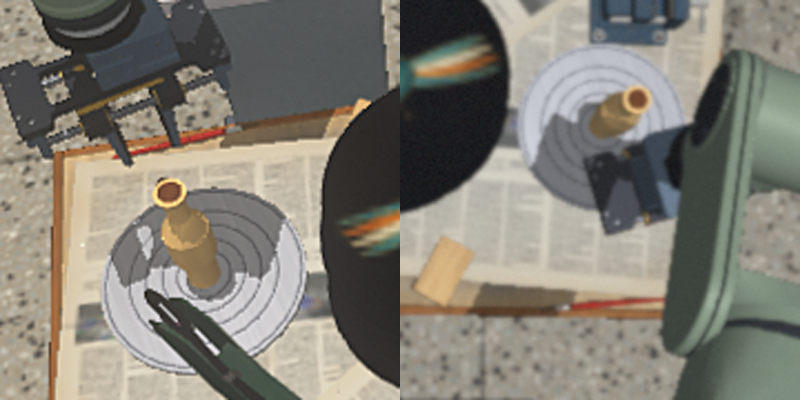

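```bash
python3 - <<'E'
from kn import *
print(env.move_l(kp(TH0,.120)[0],v=.08,max_force=6)); st()
snap('k2')
effector.move_gripper(.023,4); st('closed')
E
python3 - <<'E'
import cv2,numpy as np
a=cv2.imread('pics/side_k2.png')[150:290,80:220];b=cv2.imread('pics/top_k2.png')[100:240,290:430]
cv2.imwrite('pics/k2.png',np.hstack([cv2.resize(i,(400,400),interpolation=cv2.INTER_CUBIC) for i in(a,b)]))
E
```

```text
False
 t 25.91 p [ 0.4935 -0.1408  0.1205] r [-179.9   -0.   -73.3] F [-0.02 -0.73  0.11] T [-0.03 -0.04 -0.03] w 0.0358
closed t 26.43 p [ 0.4931 -0.1407  0.12  ] r [-180.    -0.   -73.3] F [-0.45  0.14 -0.27] T [ 0.03 -0.01 -0.02] w 0.023
```

View pics/k2.png

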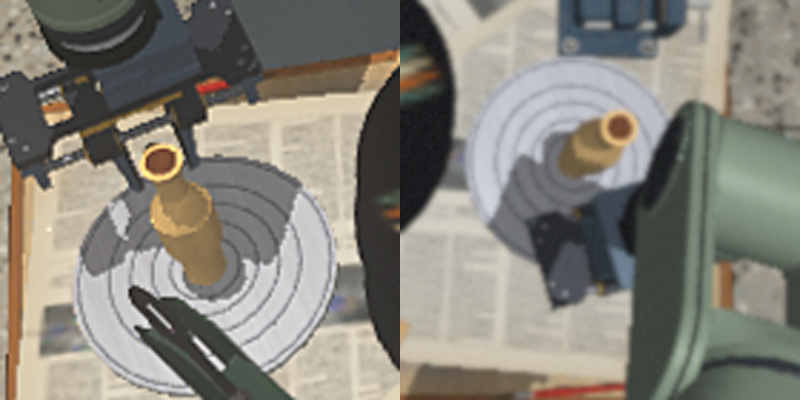

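```bash
python3 - <<'E'
from kn import *
for th in np.arange(TH0+9,TH0+30,9):
    p,r=kp(th,.12); env.move_l(p,r,v=.05); st(round(th,1))
snap('k3')
E
python3 - <<'E'
import cv2,numpy as np
a=cv2.imread('pics/side_k3.png')[150:290,80:220];b=cv2.imread('pics/top_k3.png')[100:240,290:430]
cv2.imwrite('pics/k3.png',np.hstack([cv2.resize(i,(400,400),interpolation=cv2.INTER_CUBIC) for i in(a,b)]))
E
```

```text
205.7 t 26.84 p [ 0.4979 -0.1533  0.1199] r [180.    0.  -64.4] F [ 0.06  0.58 -0.28] T [-0.05  0.02  0.  ] w 0.023
214.7 t 27.26 p [ 0.5046 -0.1647  0.1199] r [180.    0.  -55.4] F [-0.48  0.8   0.14] T [-0.03 -0.04 -0.03] w 0.0229
223.7 t 27.68 p [ 0.513  -0.1751  0.1199] r [180.    0.  -46.4] F [ 0.14  0.59 -0.1 ] T [ 0.01 -0.04  0.02] w 0.023
```

View pics/k3.png

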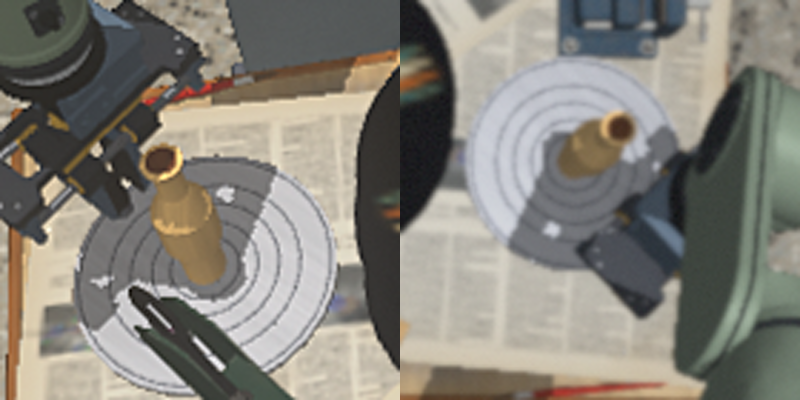

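The vase is standing still. The knob is no longer at its old place, and the force is about 0.6 N, as expected for the drag. I'll carry on.

```bash
python3 - <<'E'
from kn import *
for th in np.arange(TH0+36,TH0+113,9):
    p,r=kp(th,.12); env.move_l(p,r,v=.05)
    if th>TH0+60: st(round(th-TH0,1))
snap('k4')
E
python3 - <<'E'
import cv2,numpy as np
a=cv2.imread('pics/side_k4.png')[130:310,60:240];b=cv2.imread('pics/top_k4.png')[60:240,270:450]
cv2.imwrite('pics/k4.png',np.hstack([cv2.resize(i,(400,400),interpolation=cv2.INTER_CUBIC) for i in(a,b)]))
E
```

```text
63.0 t 29.44 p [ 0.5597 -0.2004  0.1199] r [-180.     0.   -10.4] F [-0.    0.84  1.38] T [ 0.01 -0.02  0.03] w 0.0228
72.0 t 29.86 p [ 0.5731 -0.2018  0.1199] r [-180.     0.    -1.4] F [-0.68 -0.31  0.29] T [ 0.01 -0.14  0.01] w 0.0229
81.0 t 30.27 p [ 0.5866 -0.2011  0.1199] r [-180.     0.     7.6] F [-0.48  0.34  1.23] T [ 0.01 -0.1  -0.03] w 0.023
90.0 t 30.69 p [ 0.5998 -0.1983  0.1199] r [-180.     0.    16.6] F [-0.22 -0.83 -0.25] T [-0.01 -0.14  0.03] w 0.0231
99.0 t 31.11 p [ 0.6124 -0.1935  0.1199] r [-180.     0.    25.6] F [ 0.75 -0.11 -0.27] T [-0.01 -0.12  0.01] w 0.0231
108.0 t 31.52 p [ 0.6241 -0.1868  0.1199] r [-180.     0.    34.6] F [-0.45  0.6  -0.08] T [ 0.04 -0.12  0.03] w 0.0228
```

View pics/k4.png

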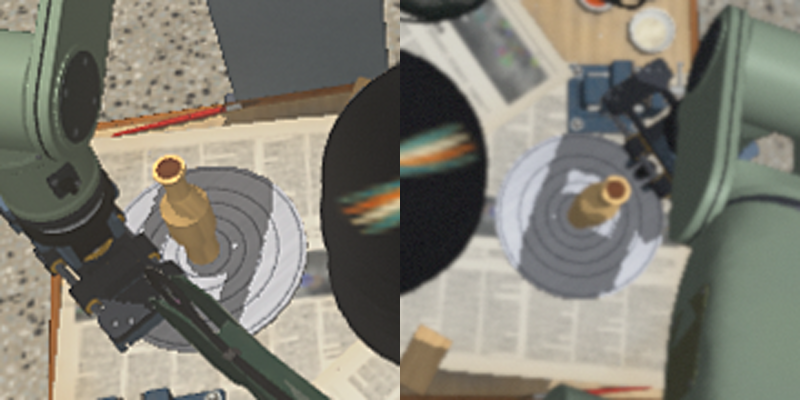

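```bash
python3 - <<'E'
from kn import *
effector.move_gripper(.036,5); 
env.move_l(kp(TH0+108,.165)[0],v=.08); st()
env.move_l([.58,-.29,.25],v=.15); st()
env.move_j([-55,10,92,0,75,0]); st(); env.pause(.3); snap('end')
E
python3 - <<'E'
from ov import *
from wheel import wheel
axis('end',np.array([.5755,-.116,.07]),save='pics/endv.png')
import cv2
a=cv2.imread('pics/side_end.png')[130:310,60:240];b=cv2.imread('pics/top_end.png')[60:240,270:450]
cv2.imwrite('pics/end2.png',np.hstack([cv2.resize(i,(400,400),interpolation=cv2.INTER_CUBIC) for i in(a,b)]))
E
```

```text
t 32.75 p [ 0.6242 -0.1866  0.1648] r [-180.     0.    34.7] F [ 0.39 -0.15 -0.43] T [ 0.05 -0.11 -0.01] w 0.0359
 t 33.84 p [ 0.5799 -0.2893  0.2492] r [-179.9    0.    34.7] F [-0.06  0.43 -0.09] T [ 0.03 -0.08  0.  ] w 0.0361
 t 35.01 p [ 0.3094 -0.4204  0.3012] r [-180.    -3.   -54.9] F [ 0.18  1.74 -0.11] T [-0.04  0.01 -0.  ] w 0.0359
```

View pics/endv.png

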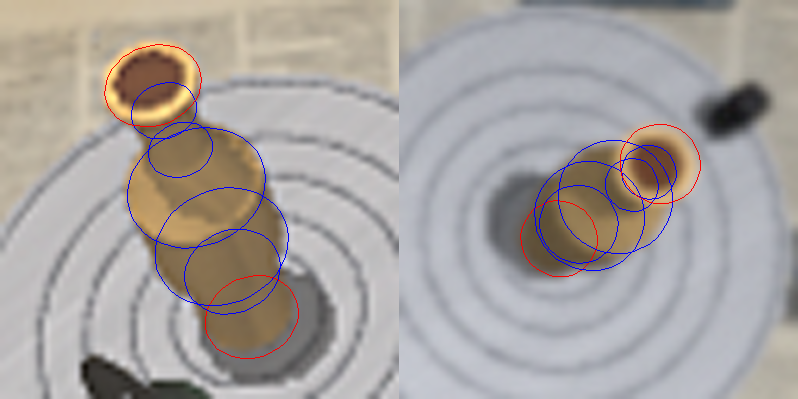

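View pics/end2.png

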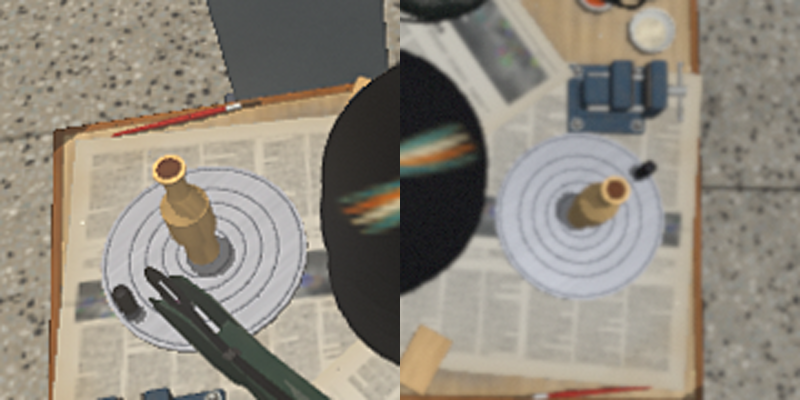

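View pics/side_end.png

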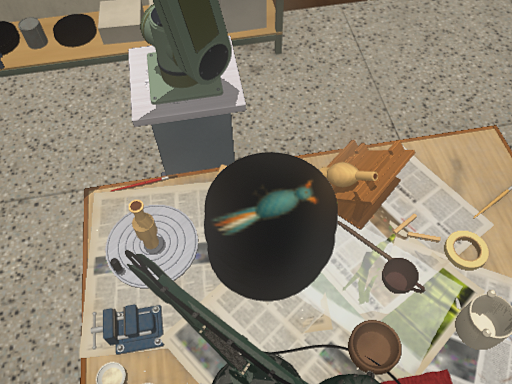

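```bash
python3 - <<'E'
from h import *
for t,u,v in(('0',363.2,187.1),('_end',379.4,136.5)):
    d=load('top'+t); p=ray(d,u,v,.112); print(p,np.degrees(np.arctan2(p[1]+.115,p[0]-.576))%360)
from station import job
job.close_job()
E
```

```text
[ 0.49218437 -0.13585629  0.112     ] 193.973422041367
[ 0.62107787 -0.17769905  0.112     ] 305.71447894976524
the job is handed in; nothing more can be done
```

The vase stands upright on its foot inside the smallest ring of the banding wheel, free of the gripper, and the job is handed in. I used about 35 s of the 67 s.

- **Moving the vase:** I took the straight-sided vase from the outer bay (on the robot's left), lifted it straight up and carried it over the plates. I then stood it on the wheel and let go.
- **Turning the wheel:** With the vase untouched, I turned the wheel anticlockwise by its knob. The gripper moved through 108°. The knob's position in the top images gives about 110°, so it is clearly more than a quarter turn.
- **Last checks:** After the turn, both views show the vase upright and unmoved to within about one pixel (roughly 2 mm). The round-bellied vase is still in its bay, and the arm is parked clear of everything.
- **Disagreements:** The two cameras put the wheel's centre about 3 mm apart. The foot also touched down about 5 mm higher than my measurement predicted. I lowered the vase until it made contact, so it was not pressed down.

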